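# Refit the sanding plate and shut the dust drawer

## Robot

A 6-joint arm with a two-finger parallel gripper is mounted at the origin on the work surface. World frame = base frame: x ahead of the robot, y to its left, z up, the work surface at z = 0. Lengths are in m, angles in rad, forces in N, time in s.
With the tool pointing down it reaches from about 0.25 to 0.725 m from the base axis. Payload 4 kg.
Tool frame: the origin (TCP) lies midway between the tips of the shut fingers; the grasp point (between the pads) lies 19 mm behind it (bot.grip_point_offset is the distance from the TCP to the grasp point, in m); z points along the fingers, y is the line along which they close (so a half turn about z gives the same grasp; the last joint's range is limited). The gripper opens to 85 mm and grips with 20 to 120 N. Pads are 22 mm wide; open, the fingers measure 114 mm over their backs; the gripper's body (76 mm by 85 mm) begins 54 mm behind the grasp point. The pads swing forward as they close: fully open they stand 13 mm farther back than shut.
Start: joints at [1.114, 0.241, 0.005, 1.335, 0, 1.571], TCP at [0.221, 0.449, 0.231] pointing down, gripper open.
Joint ranges: [-2.72, 2.72], [-1.05, 1.87], [-1.09, 1.28], [-1.99, 2.15], [-1.42, 1.44], [-3.14, 3.14]. Speed limits (rad/s): [2.79, 2.79, 3.14, 3.14, 3.14, 3.14].

## Interface

Orientations are given as a unit quaternion [x, y, z, w].
In Python, from workcell import bot gives the robot as it stands.
- The arm moves only by the tool step_arm, never from a script. Its argument "targets" is text: rows parted by semicolons, each of 7 numbers parted by spaces: the opening, from -1 (shut) to 1 (fully open), so that 0 is half open, then the shift along the world's x, y, z normalised to -1 to 1, where 1 is 0.5 m, then the turn, a rotation vector about the world's x, y, z normalised to -1 to 1, where 1 is pi/4 rad. In form: gripper x y z wx wy wz; .... A call has 1 to 10 rows; each row is the pose to reach, as a shift and turn from the pose commanded when the call began; what a row does not reach only later rows make up. A row lasts 1/12 s, in which the tool goes at most 41.7 mm and 7.16 degrees, less where a joint would pass 70% of its speed; a pose out of reach is approached as far as the arm can. A call with a number of a shift or a turn outside -1 to 1 is refused whole. A call with a gripper value outside its range is refused whole. The fingers move at their own pace and stop on an object; the grip force is fixed at half the most. Time passes only in rows, so rows that repeat a pose let the fingers close. It gives the time, the measured TCP pose, the force, the opening and the grip force at its end, in the units of the state.
- bot.get_obs(): the state, without advancing time (a new reading comes with each control period).
- bot.camera(name): name is "side" or "top"; returns the picture (480x640x3 uint8, red, green, blue); there is no depth.
- bot.camera_info(name): a dict with "vertical_fov" (degrees; the focal length in pixels is half the picture's height over the tangent of half this angle, whatever the lens; pixels are square), "cx", "cy" (the principal point, pixels), "D" ([k1, k2, p1, p2, k3] as OpenCV has them; the pictures are not rectified), "pose" (4x4, takes a point from camera to world coordinates). Camera axes: x right, y up, looking along -z (the intrinsics and any distortion apply to the point x, -y, -z); pixel columns grow to the right and rows downward; lengths in m; the calibration is good to about 2 mm. A picture is of the moment at which its call begins. camera_info takes no time and is no camera call.
- bot.job_done(): hands the job in; it is judged then, once.
The state is a dict: "clock": time; "joint_pos": joint angles; "joint_vel": joint speeds; "tau": joint torques, N m; "eef_pos": TCP position; "tool_rot": TCP orientation; "ft_force": force on the tool from outside, world axes, zero at the start; "ft_torque": the same for the moment, N m; "grip_width": finger opening in m; "grasp_force": force on a finger pad.
Only numpy, scipy, OpenCV 4.12 (cv2) and the standard library are available. Lean on these libraries where they do the work, as an engineer would, in place of code of your own. Each camera call takes 0.05 s, during which the arm holds its last target. There are 200 camera calls.

## Task

Make the stone-sanding station ready for the next pupil: lay the loose sanding plate grit side up in its bracket with an ear in each end slot and press it down past both spring clips, without forcing it, until it lies flat and flush with the side rails. Then push the dust drawer fully home until it clicks into its detent, let go, and leave the stone carving, the yellow pot and the brush where they are.

Things in the scene. Friction and masses are not known exactly. Their poses are not given: they have to be found in the camera images.
- plate: Loose sanding plate, about 0.18 kg, on the table: aluminium slab 110 x 48 x 12 mm, dark grit face up, with a 14 mm long, 20 mm wide, 6 mm thick ear in the middle of each short end, flush with the underside (138 mm over the ears). Origin: centre of the underside; x along its length through the ears, z up out of the grit face. Symmetrical: either end may go into either slot.
- station: Fixed wooden sanding station, housing 150 mm (its x) x 170 mm (its y) x 60 mm high, with a metal bracket on its deck and a drawer in it. Origin: centre of its underside, on the table; x is the direction in which the drawer is pushed shut (drawer front on the -x side), y runs from one end slot of the bracket to the other, z up.
- seat (a point): Centre of the bracket's flat bed, 68 mm above the table; axes as station. Seated, the plate's origin lies here, its x along the station's y (either way round). Two 11.5 mm thick, 96 mm long side rails stand 53 mm apart (in x), tops 12 mm above the bed, flush with the seated plate's top: fingers holding the plate by its long edges strike them before it is down.
- drawer (a joint): Opening of the dust drawer in m: 0 fully home against its stop, at most 0.10. A sprung detent roller resists from about 0.013 to 0.006 (about 5 N together with the sliding friction) and then draws the drawer in.
- drawer_pull (a point): Centre of the front face of the black drawer pull (bar 70 mm along the station's y, 14 mm high, 14 mm proud of the grey drawer front, 26 mm above the table). Moves with the drawer. The grey front is 166 x 40 mm, from 6 to 46 mm above the table; station's +x is into the drawer.
- stone: Bystander: pale carved soapstone seal, 34 x 34 x 68 mm with a waist, standing on the table on the far side of the drawer. Origin: centre of its underside.
- pot: Bystander: yellow plastic water pot, open, 100 mm across, 90 mm high, standing beyond the plate. Origin: centre of its underside.
- brush: Bystander: brush about 170 mm long lying on the table on the robot's side of the station. Origin: under its middle, x along its length.
- slot_a (a point): Centre of the ear slot at the station's +y end, on the bed. It is 23 mm wide in x, between two blue posts 12 mm square, straight to 16 mm above the bed, tapered from there to 24 mm; posts of the two slots leave 113 mm between them in y. At its outer end a brass spring clip: a sloping leaf whose nose, 7 to 8.5 mm above the bed, reaches about 3.5 mm over the ear.
- slot_b (a point): Centre of the ear slot at the station's -y end, on the bed. Same as slot_a. The plate first rests on the two leaves, its underside 11 to 15 mm above the bed; about 3 to 7 N on each ear cams the leaves outward until the noses snap in over the ears. Past the nose peak they still grip the ear ends by friction: the plate does not drop home by itself.
Not all that is in view belongs to the job. Of the things that look like the station, the larger one is meant. There is more than one size of the plate; the one meant has the size given above.

How it is judged:
By the outcome, as a careful person would: the job done as asked, in the order asked, and still so for the second after the job is handed in, with the robot touching nothing.
It also fails if it takes over 67 s, if anything falls off the work surface, if the arm or the gripper's body presses on something with over 40 N, if the wrist force passes 120 N, or if a joint passes its speed limit or range.

## Working session

There is one attempt and no reset: what is moved stays moved. The work goes in short steps, Python scripts to look and compute and a tool call to move; the robot and the scene stay as the last step left them, time stands still between calls to the robot, and variables do not carry over. Pictures are saved under pics/ and viewed, at most 10 in all, crops included, and the job is handed in when it is done.

Besides the shell and the picture viewer there is one more tool, called after "Emit:" by a JSON object that holds its "op" and its "data". step_arm: Moves the arm, as the interface text tells. Scaled input: -1 to 1 covers 0.5 m each way for a shift and pi/4 rad each way for a turn. Its arguments: {"type":"object","properties":{"targets":{"type":"string"}},"required":["targets"]}

```bash
mkdir -p pics; ls
python3 - <<'E'
from workcell import bot
import cv2,json
for n in("top","side"):
    im=bot.camera(n); cv2.imwrite(f"pics/{n}0.png",im[:,:,::-1]); i=bot.camera_info(n); print(n,{k:(v.tolist() if hasattr(v,'tolist') else v) for k,v in i.items()})
print(bot.get_obs())
E
```

```text
pics
top {'vertical_fov': 45.955875685449605, 'cx': 311.4143632934714, 'cy': 250.69307121663329, 'D': [-0.12422325484205254, 0.0, 0.0, 0.0, 0.0], 'pose': [[0.013143666921839235, 0.9899840495749967, -0.1405660898187692, 0.32057785725433025], [-0.9996220781772871, 0.016403799841674605, 0.02205937830665668, -0.003127401741803139], [0.024144250669044746, 0.1402230257049277, 0.989825519079896, 1.2131689982599134], [0.0, 0.0, 0.0, 1.0]]}
side {'vertical_fov': 47.51719013762297, 'cx': 322.947737004975, 'cy': 238.3642040517626, 'D': [-0.035008446093495856, 0.0, 0.0, 0.0, 0.0], 'pose': [[0.9027141236729443, 0.28195464277480253, -0.3249750611033427, 0.0644747534838839], [-0.4296337730499686, 0.5506390477172509, -0.7156894998418567, -0.8932814542480245], [-0.0228480190877877, 0.7856832813206427, 0.6182068824244774, 0.8665983496018638], [0.0, 0.0, 0.0, 1.0]]}
{'clock': 0.1, 'joint_pos': array([1.11400950e+00, 2.41349717e-01, 3.85527718e-03, 1.33523027e+00,
       2.50230515e-05, 1.57081576e+00]), 'joint_vel': array([-0.00118785, -0.00095576,  0.00336755, -0.00073756,  0.00066207,
       -0.00227474]), 'tau': array([ 3.81360987e-04, -3.73138654e+01,  2.53009790e+01,  1.08488963e-02,
        3.43782176e-05,  6.72535137e-06]), 'eef_pos': array([0.22027072, 0.44822006, 0.23049457]), 'tool_rot': array([ 2.26422319e-01,  9.74028749e-01, -9.36321672e-04, -2.30482817e-04]), 'ft_force': array([ 0.38994134,  0.50912799, -0.02006904]), 'ft_torque': array([ 0.00407497,  0.03137237, -0.03606349]), 'grasp_force': 0.0, 'grip_width': 0.08521631024241752}
```

View pics/top0.png

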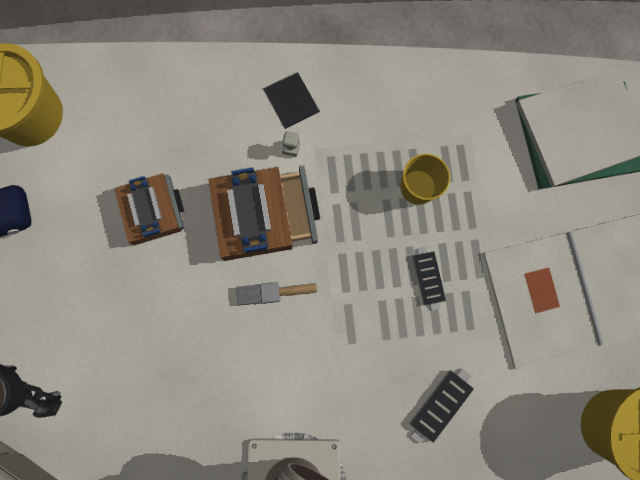

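View pics/side0.png

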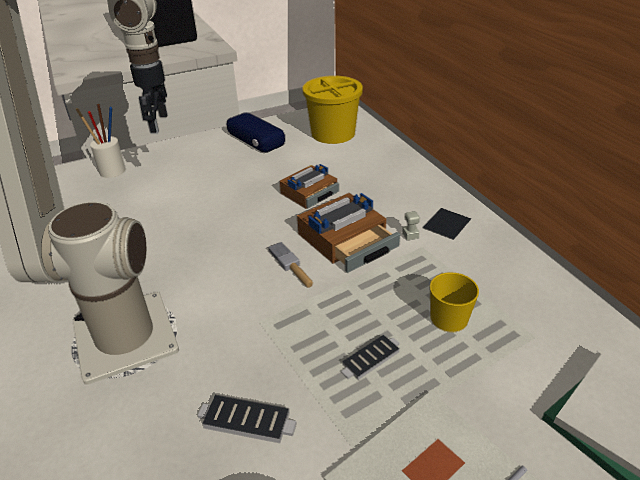

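The top view shows two plates at (430,278) and (440,405), the larger station at about (250,212) with its drawer pull at (314,203), and the smaller look-alike station at (150,208). The side view shows the same layout, with the drawer front at about (365,250). Next I'll measure these.

```bash
cat > h.py <<'E'
from workcell import bot
import cv2, numpy as np
def K(i):
    f=240/np.tan(np.radians(i['vertical_fov']/2)); return np.array([[f,0,i['cx']],[0,f,i['cy']],[0,0,1.]])
def plane(cam,px,z):
    i=bot.camera_info(cam); P=np.array(i['pose'])
    u=cv2.undistortPoints(np.float64(px).reshape(-1,1,2),K(i),np.array(i['D'])).reshape(-1,2)
    d=np.c_[u[:,0],-u[:,1],-np.ones(len(u))]@P[:3,:3].T
    return P[:3,3]+d*((z-P[2,3])/d[:,2])[:,None]
def proj(cam,p):
    i=bot.camera_info(cam); P=np.array(i['pose']); c=(np.atleast_2d(p)-P[:3,3])@P[:3,:3]
    c=c*[1,-1,-1]
    return cv2.projectPoints(c,np.zeros(3),np.zeros(3),K(i),np.array(i['D']))[0].reshape(-1,2)
def blobs(cam,mask,z,box,amin=40):
    m=np.zeros_like(mask,np.uint8); x0,y0,x1,y1=box; m[y0:y1,x0:x1]=mask[y0:y1,x0:x1]
    out=[]
    for c in cv2.findContours(m,cv2.RETR_EXTERNAL,cv2.CHAIN_APPROX_NONE)[0]:
        if cv2.contourArea(c)<amin: continue
        w=plane(cam,c.reshape(-1,2),z)[:,:2]
        r=cv2.minAreaRect((w*1000).astype(np.float32)); out.append((cv2.contourArea(c),c.reshape(-1,2).mean(0).round(1),np.round(r[0],1),np.round(r[1],1),round(r[2],1),np.round(cv2.boxPoints(r),1).tolist()))
    return out
E
python3 - <<'E'
from h import *
for n,boxp,boxs in(("top",(395,240,480,450),(205,155,325,262)),("side",(190,325,405,445),(295,190,402,275))):
    im=cv2.imread(f"pics/{n}0.png"); v=im.astype(int); mx=v.max(2); b,g,r=v[...,0],v[...,1],v[...,2]
    dark=(mx<75)
    dk=cv2.morphologyEx(dark.astype(np.uint8),cv2.MORPH_CLOSE,np.ones((7,7)))
    print(n,"plates");[print(x) for x in blobs(n,dk,.012,boxp,200)]
    print("blue");[print(x) for x in blobs(n,(b>r+35),.092,boxs,8)]
    print("pull");[print(x) for x in blobs(n,(mx<45),.033,boxs,30)]
big=cv2.resize(cv2.imread("pics/top0.png")[150:270,200:330],None,fx=6,fy=5,interpolation=cv2.INTER_CUBIC); 
t=cv2.resize(cv2.imread("pics/top0.png")[155:265,200:330],None,fx=4,fy=4,interpolation=cv2.INTER_CUBIC)
cv2.imwrite("pics/c1.png",t)
E
```

```text
top plates
(1983.5, array([440.1, 406.8]), array([ 162.7, -305.8]), array([ 64.8, 149.5]), 51.9, [[83.9000015258789, -285.20001220703125], [201.60000610351562, -377.3999938964844], [241.5, -326.3999938964844], [123.80000305175781, -234.1999969482422]])
(1066.0, array([428.4, 278.8]), array([ 432.9, -283.3]), array([116.4,  49.8]), 12.8, [[370.70001220703125, -271.8999938964844], [381.70001220703125, -320.3999938964844], [495.20001220703125, -294.70001220703125], [484.20001220703125, -246.10000610351562]])
blue
(54.0, array([255. , 247.7]), array([484. ,  84.8]), array([ 6.8, 45. ]), 11.1, [[476.29998779296875, 106.19999694824219], [485.0, 62.0], [491.6000061035156, 63.29999923706055], [483.0, 107.5]])
(18.5, array([245.2, 240. ]), array([499.7, 105. ]), array([11.2, 11. ]), 12.9, [[493.0, 109.0999984741211], [495.5, 98.4000015258789], [506.3999938964844, 100.9000015258789], [503.8999938964844, 111.5999984741211]])
(16.5, array([262.1, 237. ]), array([506.3,  71.3]), array([11.2, 10.6]), 12.7, [[499.70001220703125, 75.19999694824219], [502.0, 64.9000015258789], [512.9000244140625, 67.
[... 2598 characters left out ...]
1211], [621.2999877929688, 133.0]])
(16.5, array([367.7, 199. ]), array([642.2,  97.2]), array([64.8, 13.9]), 86.7, [[633.4000244140625, 65.30000305175781], [647.2999877929688, 64.5], [651.0, 129.1999969482422], [637.0999755859375, 130.0]])
pull
(149.0, array([375.6, 254.3]), array([587.8, -40.4]), array([79.1, 20.2]), 10.1, [[547.0, -37.400001525878906], [550.5999755859375, -57.29999923706055], [628.5, -43.400001525878906], [624.9000244140625, -23.5]])
(45.5, array([324.4, 195.8]), array([586.5, 240.7]), array([57.5, 15.6]), 18.0, [[556.7000122070312, 239.3000030517578], [561.5999755859375, 224.39999389648438], [616.2000122070312, 242.1999969482422], [611.4000244140625, 257.1000061035156]])
```

View pics/c1.png

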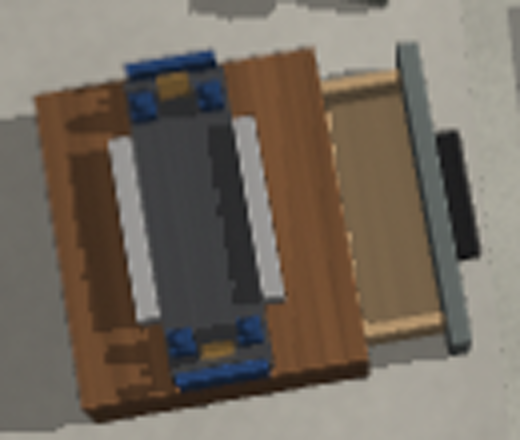

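Emit:
{"op": "step_arm", "data": {"targets": "1 0.1 -0.3 0 0 0 0.4; 1 0.1 -0.3 0 0 0 0.4; 1 0.1 -0.3 0 0 0 0.4; 1 0.1 -0.3 0 0 0 0.4; 1 0.1 -0.3 0 0 0 0.4; 1 0.1 -0.3 0 0 0 0.4"}}

```text
clock: 0.6
eef_pos: [0.2709, 0.2971, 0.2313]
tool_rot: [0.073, 0.997, -0.0, -0.0]
ft_force: [-0.4, 1.4, -0.0]
grip_width: 0.085
grasp_force: 0.0
```

```bash
python3 -c "
from h import *
o=bot.get_obs();print(o['joint_pos'],o['eef_pos'],o['tool_rot'],o['ft_force'])"
```

```text
[ 8.31369999e-01  4.64474938e-02 -2.25143830e-01  1.29940018e+00
  1.46256092e-04  9.77861102e-01] [0.27087724 0.29706798 0.23127592] [ 7.31800831e-02  9.97318736e-01 -3.15325006e-05 -1.17802348e-04] [-0.37588412  1.40299954 -0.00172138]
```

Emit:
{"op": "step_arm", "data": {"targets": "1 0.22 -0.78 0 0 0 0.463; 1 0.22 -0.78 0 0 0 0.463; 1 0.22 -0.78 0 0 0 0.463; 1 0.22 -0.78 0 0 0 0.463; 1 0.22 -0.78 0 0 0 0.463; 1 0.22 -0.78 0 0 0 0.463; 1 0.22 -0.78 0 0 0 0.463; 1 0.22 -0.78 0 0 0 0.463; 1 0.22 -0.78 0 0 0 0.463; 1 0.22 -0.78 0 0 0 0.463"}}

```text
clock: 1.43
eef_pos: [0.3784, -0.0817, 0.2314]
tool_rot: [-0.111, 0.994, 0.0, 0.0]
ft_force: [1.0, 0.6, -0.1]
grip_width: 0.0856
grasp_force: 0.0
```

Emit:
{"op": "step_arm", "data": {"targets": "0.6 0.106 -0.384 -0.3 0 0 0; 0.6 0.106 -0.384 -0.3 0 0 0; 0.6 0.106 -0.384 -0.3 0 0 0; 0.6 0.106 -0.384 -0.3 0 0 0; 0.6 0.106 -0.384 -0.3 0 0 0; 0.6 0.106 -0.384 -0.3 0 0 0; 0.6 0.106 -0.384 -0.3 0 0 0; 0.6 0.106 -0.384 -0.36 0 0 0; 0.6 0.106 -0.384 -0.36 0 0 0; 0.6 0.106 -0.384 -0.36 0 0 0"}}

```text
clock: 2.27
eef_pos: [0.4296, -0.2705, 0.05]
tool_rot: [-0.111, 0.994, 0.002, -0.002]
ft_force: [0.0, 0.1, -0.4]
grip_width: 0.068
grasp_force: 0.0
```

Run:
```python
from h import *
o=bot.get_obs();print(o['eef_pos'],o['grip_width'],o['ft_force'])
s=bot.camera("side"); t=bot.camera("top")
a=cv2.resize(s[290:410,300:440],None,fx=4,fy=4,interpolation=cv2.INTER_CUBIC)
b=cv2.resize(t[230:350,370:420+20],None,fx=4,fy=4,interpolation=cv2.INTER_CUBIC)
cv2.imwrite("pics/g1.png",np.hstack([a,b])[:,:800,::-1])
```

```text
[ 0.42956073 -0.27052663  0.04999678] 0.06799671626292292 [ 0.0265235   0.06538312 -0.38219348]
```

View pics/g1.png

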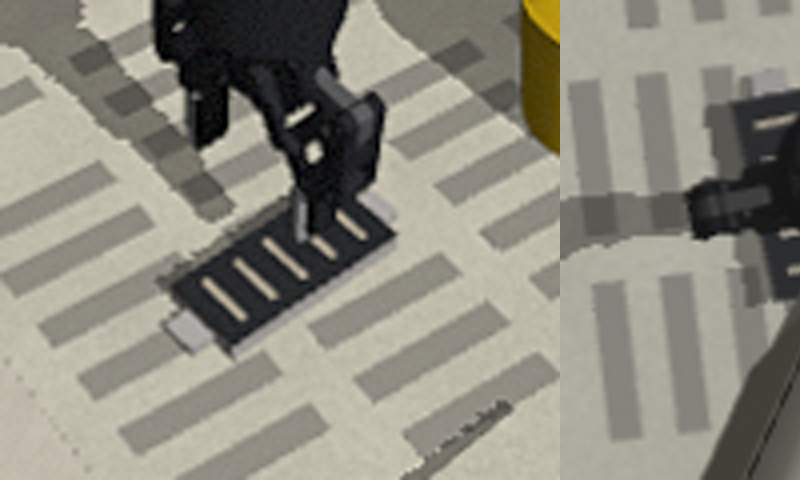

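The crops show the open gripper over the plate, with the plate centre at about (285,265) and the arm still short of its target in y. I'll let it settle with one row before going down.

Emit:
{"op": "step_arm", "data": {"targets": "0.6 0 0 0 0 0 0; 0.6 0 0 0 0 0 0; 0.6 0 0 0 0 0 0"}}

```text
clock: 2.62
eef_pos: [0.4314, -0.2725, 0.0528]
tool_rot: [-0.111, 0.994, -0.001, 0.001]
ft_force: [-0.6, -0.2, 0.0]
grip_width: 0.0684
grasp_force: 0.0
```

Emit:
{"op": "step_arm", "data": {"targets": "0.6 0.005 -0.021 0 0 0 0; 0.6 0.005 -0.021 -0.04 0 0 0; 0.6 0.005 -0.021 -0.08 0 0 0; 0.6 0.005 -0.021 -0.103 0 0 0; 0.6 0.005 -0.021 -0.103 0 0 0; 0.6 0.005 -0.021 -0.103 0 0 0"}}

```text
clock: 3.12
eef_pos: [0.4327, -0.2832, -0.0004]
tool_rot: [-0.11, 0.994, 0.0, -0.0]
ft_force: [0.3, -0.5, 0.7]
grip_width: 0.0686
grasp_force: 0.0
```

Emit:
{"op": "step_arm", "data": {"targets": "0.6 0.002 0 0.003 0 0 0; 0.1 0.002 0 0.003 0 0 0; -0.3 0.002 0 0.003 0 0 0; -0.3 0.002 0 0.003 0 0 0; -0.3 0.002 0 0.003 0 0 0; -0.3 0.002 0 0.003 0 0 0; -0.3 0.002 0 0.003 0 0 0; -0.3 0.002 0 0.003 0 0 0"}}

```text
clock: 3.78
eef_pos: [0.4355, -0.2841, 0.0033]
tool_rot: [-0.11, 0.994, -0.002, 0.001]
ft_force: [-0.9, -0.3, 5.8]
grip_width: 0.0461
grasp_force: 61.6
```

Emit:
{"op": "step_arm", "data": {"targets": "-0.3 0 0 0.03 0 0 0; -0.3 0 0 0.08 0 0 0; -0.3 0 0 0.15 0 0 0; -0.3 0 0 0.22 0 0 0; -0.3 0 0 0.28 0 0 0; -0.3 0 0 0.28 0 0 0; -0.3 0 0 0.28 0 0 0; -0.3 0 0 0.28 0 0 0"}}

```text
clock: 4.45
eef_pos: [0.4334, -0.2825, 0.1409]
tool_rot: [-0.11, 0.994, 0.0, -0.0]
ft_force: [-0.2, -1.0, -2.4]
grip_width: 0.046
grasp_force: 62.5
```

Run:
```python
from h import *
o=bot.get_obs();print(o['eef_pos'],o['grip_width'],o['ft_force'],o['joint_pos'])
s=bot.camera("side"); t=bot.camera("top"); cv2.imwrite("pics/t2.png",t[:,:,::-1]);cv2.imwrite("pics/s2.png",s[:,:,::-1])
print(proj("side",o['eef_pos']),proj("top",o['eef_pos']))
p=proj("side",o['eef_pos'])[0].astype(int);q=proj("top",o['eef_pos'])[0].astype(int)
c=lambda im,p:cv2.resize(im[p[1]-60:p[1]+60,p[0]-50:p[0]+50],None,fx=4,fy=4,interpolation=cv2.INTER_CUBIC)
cv2.imwrite("pics/g2.png",np.hstack([c(s,p),c(t,q)])[:,:,::-1])
```

```text
[ 0.43344387 -0.28245995  0.14091095] 0.0459913511441789 [-0.16538738 -1.0316058  -2.39882361] [-5.77538307e-01  3.32271674e-01 -1.12580280e-01  1.12669382e+00
 -1.03866532e-05 -7.98619028e-01]
[[370.1952505  308.66607117]] [[443.60487414 273.10432549]]
```

View pics/g2.png

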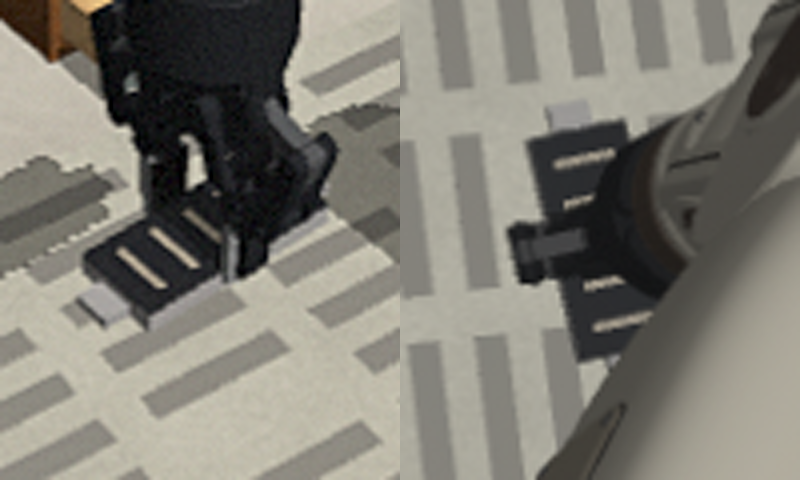

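The crops show the plate held level in the grip, finger tips about flush with its underside; the far ear is at crop pixel (569,112) in the top view. Next I'll carry it above the seat.

Emit:
{"op": "step_arm", "data": {"targets": "-0.3 0.05 0.15 0.06 0 0 0; -0.3 0.1 0.23 0.06 0 0 -0.02; -0.3 0.1 0.3 0.06 0 0 -0.037; -0.3 0.13 0.38 0.06 0 0 -0.037; -0.3 0.16 0.46 0.06 0 0 -0.037; -0.3 0.19 0.54 0.06 0 0 -0.037; -0.3 0.22 0.62 0.06 0 0 -0.037; -0.3 0.24 0.69 0.06 0 0 -0.037; -0.3 0.255 0.74 0.06 0 0 -0.037; -0.3 0.26 0.766 0.06 0 0 -0.037"}}

```text
clock: 5.38
eef_pos: [0.5636, 0.1031, 0.1691]
tool_rot: [-0.097, 0.995, 0.0, -0.002]
ft_force: [0.8, -0.2, -1.6]
grip_width: 0.0462
grasp_force: 62.6
```

Emit:
{"op": "step_arm", "data": {"targets": "-0.3 0 0 0 0 0 0; -0.3 0 0 0 0 0 0; -0.3 0 0 0 0 0 0; -0.3 0 0 0 0 0 0"}}

```text
clock: 5.72
eef_pos: [0.5631, 0.099, 0.1702]
tool_rot: [-0.095, 0.995, -0.0, -0.001]
ft_force: [-0.2, -0.3, -1.7]
grip_width: 0.0462
grasp_force: 62.7
```

Run:
```python
from h import *
o=bot.get_obs();print(o['eef_pos'],o['grip_width'],o['ft_force'],o['joint_pos'])
s=bot.camera("side"); t=bot.camera("top"); cv2.imwrite("pics/t3.png",t[:,:,::-1]);cv2.imwrite("pics/s3.png",s[:,:,::-1])
p=proj("side",o['eef_pos'])[0].astype(int);q=proj("top",o['eef_pos'])[0].astype(int);print(p,q)
c=lambda im,p:cv2.resize(im[p[1]-50:p[1]+50,p[0]-40:p[0]+40],None,fx=5,fy=5,interpolation=cv2.INTER_CUBIC)
cv2.imwrite("pics/g3.png",np.hstack([c(s,p+[0,10]),c(t,q)])[:,:,::-1])
```

```text
[0.56308284 0.09903538 0.17015051] 0.04615080749978732 [-0.20201418 -0.34558282 -1.74300314] [ 1.74268603e-01  4.15700968e-01  9.19268845e-02  1.24972070e+00
 -3.17551050e-04 -1.64279537e-02]
[339 179] [245 200]
```

View pics/g3.png

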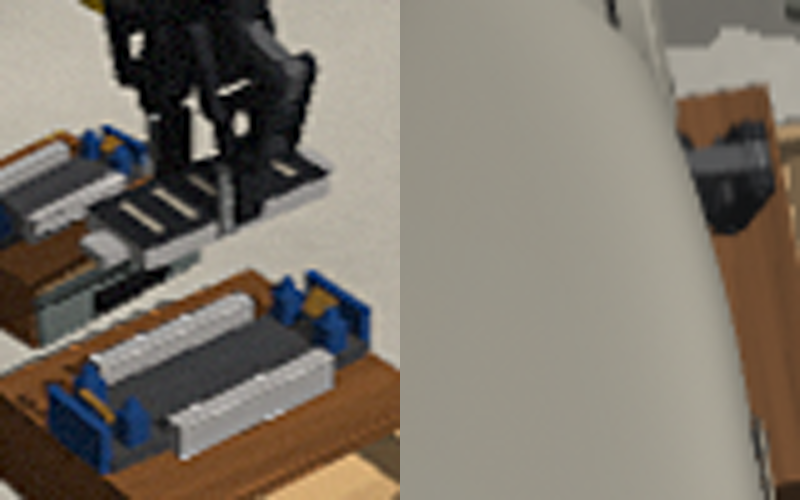

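The side crop shows the plate above the bracket, near ear at (105,248), and pointed posts with apexes near (90,368), (133,400), (289,278) and (335,310). The top view is blocked by the arm. I'll compare plate and posts in the side view.

```bash
cat >> h.py <<'E'
def edge(g,a,b,r=2.5):
    a,b=np.float64(a),np.float64(b); d=(b-a)/np.linalg.norm(b-a); n=np.array([-d[1],d[0]]); t=np.linspace(.08,.92,60); s=np.arange(-r,r+.01,.25)
    P=a+t[:,None]*(b-a); X=P[:,None]+s[None,:,None]*n
    v=cv2.remap(cv2.GaussianBlur(g,(0,0),.7),X[...,0].astype(np.float32),X[...,1].astype(np.float32),cv2.INTER_CUBIC)
    k=np.abs(np.gradient(v,axis=1)); j=k.argmax(1); q=P+s[j][:,None]*n
    L=cv2.fitLine(q.astype(np.float32),cv2.DIST_HUBER,0,.01,.01).ravel(); return L
def inter(L,M):
    A=np.c_[L[:2],-M[:2]]; t=np.linalg.solve(A,M[2:]-L[2:]); return L[2:]+t[0]*L[:2]
E
python3 - <<'E'
from h import *
im=cv2.imread("pics/s3.png"); g=cv2.cvtColor(im,cv2.COLOR_BGR2GRAY).astype(np.float32)
C=lambda x,y:(299+x/5-.4,139+y/5-.4)
# held plate: top face front long edge (two parts), near short, far short
l1=edge(g,C(140,243),C(212,221),2); l2=edge(g,C(268,203),C(326,184),2)
sn=edge(g,C(92,212),C(136,243),2)
print("lines",l1,l2,sn)
for z in (.1785,):
  for L in(l1,l2):
    c=inter(L,sn); print("near front corner",c,plane("side",c,z))
    w=plane("side",[L[2:]-5*L[:2],L[2:]+5*L[:2]],z); d=w[1]-w[0]; print(" ang",np.degrees(np.arctan2(d[1],d[0])))
for a in [(90,368),(133,400),(289,278),(335,310)]: print("apex",plane("side",[C(*a)],.092))
print("mean",plane("side",[C(*a) for a in [(90,368),(133,400),(289,278),(335,310)]],.092).mean(0))
# rails top edges (original image)
im=cv2.imread("pics/s3.png"); 
for a,b in [((180,408),(328,350)),((95,352),(245,296))]:
    L=edge(g,C(*a),C(*b),2); w=plane("side",[L[2:]-8*L[:2],L[2:]+8*L[:2]],.08); d=w[1]-w[0]; d/=np.linalg.norm(d[:2])
    n=np.array([-d[1],d[0]]); print("rail",np.degrees(np.arctan2(d[1],d[0])),"offset of seat guess .564,.100:",n@(w[0,:2]-[.564,.100]))
big=cv2.resize(im[139:239,299:379],None,fx=6,fy=6,interpolation=cv2.INTER_LANCZOS4)
for p in proj("side",[[.5631+dx,.099+dy,z] for z in(.1785,) for dx,dy in [(0,0)]]): pass
R=np.array([[np.cos(np.radians(11)),-np.sin(np.radians(11))],[np.sin(np.radians(11)),np.cos(np.radians(11))]])
def draw(pts,col):
    q=(proj("side",pts)-[299,139]+.5)*6
    cv2.polylines(big,[q.astype(np.int32)],True,col,1)
sl=lambda c,z,h,w:np.c_[(np.array([[h,w],[-h,w],[-h,-w],[h,-w]])@R.T+c),np.full(4,z)]
draw(sl(np.array([.5631,.099]),.1785,.055,.024),(0,255,255))
draw(sl(np.array([.564,.100]),.092,.0625,.0175),(0,255,0))
draw(sl(np.array([.564,.100]),.080,.048,.0265),(0,0,255))
cv2.imwrite("pics/o3.png",big)
E
```

```text
lines [  0.9228234   -0.38522315 334.8112     185.8151    ] [  0.9121738   -0.40980348 356.60837    176.62466   ] [  0.7722606   0.6353059 320.56598   184.858    ]
near front corner [326.13297 189.43773] [[0.5110846  0.06460994 0.1785    ]]
 ang 10.487749485996172
near front corner [326.82352 190.00581] [[0.51145968 0.06172634 0.1785    ]]
 ang 12.550697042091748
apex [[0.50234148 0.1041037  0.092     ]]
apex [[0.50957952 0.07050468 0.092     ]]
apex [[0.626295   0.12931797 0.092     ]]
apex [[0.63308592 0.09315207 0.092     ]]
mean [0.56782548 0.0992696  0.092     ]
rail 11.629429955292395 offset of seat guess .564,.100: -0.02720581232915181
rail 11.42480893473664 offset of seat guess .564,.100: 0.03744243482435012
```

View pics/o3.png

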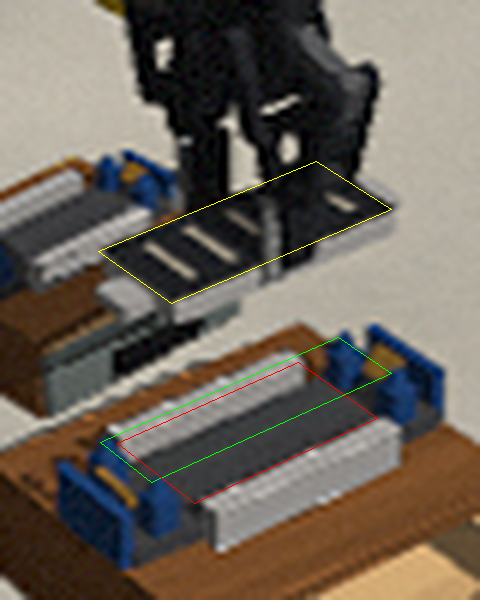

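The overlay fits the held plate within about 1 mm. In the side view the bracket sits about 3 mm further in +x than my top-view estimate. I'll lower to just above the posts and compare again.

Emit:
{"op": "step_arm", "data": {"targets": "-0.3 0.007 0.001 -0.03 0 0 0; -0.3 0.007 0.001 -0.07 0 0 0; -0.3 0.007 0.001 -0.11 0 0 0; -0.3 0.007 0.001 -0.134 0 0 0; -0.3 0.007 0.001 -0.134 0 0 0; -0.3 0.007 0.001 -0.134 0 0 0; -0.3 0.007 0.001 -0.134 0 0 0"}}

```text
clock: 6.4
eef_pos: [0.5682, 0.1001, 0.1054]
tool_rot: [-0.095, 0.995, 0.0, 0.001]
ft_force: [-0.9, -0.3, -2.4]
grip_width: 0.0462
grasp_force: 62.7
```

Run:
```python
from h import *
o=bot.get_obs();e=o['eef_pos'];print(e,o['ft_force'])
s=bot.camera("side"); cv2.imwrite("pics/s4.png",s[:,:,::-1])
im=s[:,:,::-1]
x0,y0=300,165
big=cv2.resize(im[y0:y0+75,x0:x0+90],None,fx=8,fy=8,interpolation=cv2.INTER_LANCZOS4)
a=np.radians(11); R=np.array([[np.cos(a),-np.sin(a)],[np.sin(a),np.cos(a)]])
def draw(pts,col):
    q=(proj("side",pts)-[x0,y0]+.5)*8
    cv2.polylines(big,[q.astype(np.int32)],True,col,1)
r=lambda c,z,h,w:np.c_[(np.array([[h,w],[-h,w],[-h,-w],[h,-w]])@R.T+c),np.full(4,z)]
draw(r(e[:2],e[2]+.0083,.055,.024),(0,255,255))
draw(r(e[:2],e[2]-.0037,.069,.010),(255,255,0))
draw(r(np.array([.567,.0995]),.092,.0625,.0175),(0,255,0))
cv2.imwrite("pics/o4.png",big)
```

```text
[0.568226   0.10006498 0.1054451 ] [-0.8799521  -0.29865235 -2.37927739]
```

View pics/o4.png

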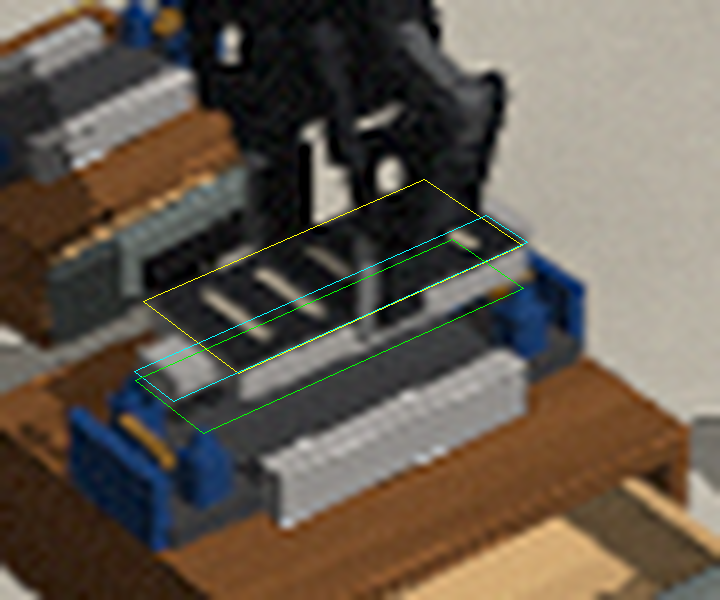

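The plate and post positions agree within about 1 mm: front post tips near (208,437) and (526,290), plate corners at (236,372) and (527,243). I'll lower it gently.

Emit:
{"op": "step_arm", "data": {"targets": "-0.3 0 0 -0.01 0 0 0; -0.3 0 0 -0.018 0 0 0; -0.3 0 0 -0.024 0 0 0; -0.3 0 0 -0.028 0 0 0; -0.3 0 0 -0.028 0 0 0; -0.3 0 0 -0.028 0 0 0"}}

```text
clock: 6.95
eef_pos: [0.5671, 0.1007, 0.09]
tool_rot: [-0.096, 0.995, -0.0, -0.0]
ft_force: [-0.7, 0.7, -1.9]
grip_width: 0.0461
grasp_force: 62.7
```

Emit:
{"op": "step_arm", "data": {"targets": "-0.3 0 0 -0.003 0 0 0; -0.3 0 0 -0.006 0 0 0; -0.3 0 0 -0.006 0 0 0; -0.3 0 0 -0.006 0 0 0"}}

```text
clock: 7.28
eef_pos: [0.5674, 0.1007, 0.0877]
tool_rot: [-0.096, 0.995, 0.0, 0.0]
ft_force: [-2.3, -0.6, 2.9]
grip_width: 0.0461
grasp_force: 63.1
```

Emit:
{"op": "step_arm", "data": {"targets": "-0.3 0 0 -0.003 0 0 0; -0.3 0 0 -0.005 0 0 0; -0.3 0 0 -0.005 0 0 0; -0.3 0 0 -0.005 0 0 0"}}

```text
clock: 7.62
eef_pos: [0.5673, 0.1007, 0.0856]
tool_rot: [-0.096, 0.995, 0.0, 0.0]
ft_force: [-5.1, -0.3, 6.1]
grip_width: 0.046
grasp_force: 63.6
```

Emit:
{"op": "step_arm", "data": {"targets": "-0.3 -0.002 0 0 0 0 0; -0.3 -0.004 0 0 0 0 0; -0.3 -0.004 0 0 0 0 0; -0.3 -0.004 0 0 0 0 0"}}

```text
clock: 7.95
eef_pos: [0.5658, 0.1006, 0.0848]
tool_rot: [-0.096, 0.995, -0.0, 0.0]
ft_force: [-0.5, -0.4, 1.4]
grip_width: 0.0456
grasp_force: 63.0
```

Emit:
{"op": "step_arm", "data": {"targets": "-0.3 0 0 -0.002 0 0 0; -0.3 0 0 -0.004 0 0 0; -0.3 0 0 -0.004 0 0 0; -0.3 0 0 -0.004 0 0 0"}}

```text
clock: 8.28
eef_pos: [0.5661, 0.1008, 0.0831]
tool_rot: [-0.096, 0.995, 0.0, 0.001]
ft_force: [-0.5, -0.6, 4.1]
grip_width: 0.0459
grasp_force: 63.3
```

Emit:
{"op": "step_arm", "data": {"targets": "-0.3 0 0 0.002 0 0 0; 0.1 0 0 0.002 0 0 0; 0.4 0 0 0.002 0 0 0; 0.4 0 0 0.002 0 0 0; 0.4 0 0 0.03 0 0 0; 0.4 0 0 0.08 0 0 0; 0.4 0 0 0.14 0 0 0; 0.4 0 0 0.14 0 0 0; 0.4 0 0 0.14 0 0 0"}}

```text
clock: 9.03
eef_pos: [0.567, 0.101, 0.1548]
tool_rot: [-0.096, 0.995, 0.0, 0.002]
ft_force: [0.4, 0.4, -0.9]
grip_width: 0.0597
grasp_force: 0.0
```

Run:
```python
from h import *
o=bot.get_obs();e=o['eef_pos'];print(e,o['ft_force'],o['grip_width'])
s=bot.camera("side"); cv2.imwrite("pics/s5.png",s[:,:,::-1])
x0,y0=300,170
cv2.imwrite("pics/o5.png",cv2.resize(s[y0:y0+72,x0:x0+90,::-1],None,fx=8,fy=8,interpolation=cv2.INTER_LANCZOS4))
```

```text
[0.5669918  0.10099797 0.15477725] [ 0.44643873  0.36426431 -0.87522488] 0.05966550452356553
```

View pics/o5.png

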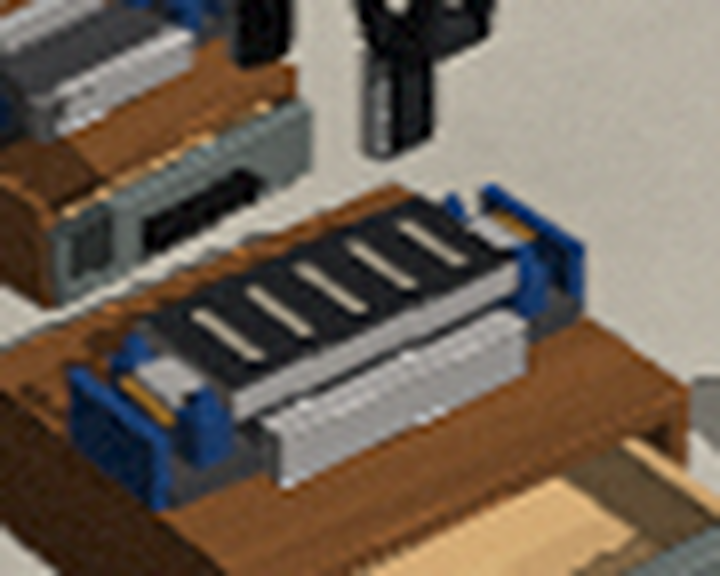

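The plate rests on the leaves with both ears between the posts: near ear at (165,378), far ear at (505,230). I'll shut the fingers and press at the centre.

Emit:
{"op": "step_arm", "data": {"targets": "-1 -0.001 -0.001 0 0 0 0; -1 -0.001 -0.001 0 0 0 0; -1 -0.001 -0.001 0 0 0 0; -1 -0.001 -0.001 -0.03 0 0 0; -1 -0.001 -0.001 -0.07 0 0 0; -1 -0.001 -0.001 -0.1 0 0 0; -1 -0.001 -0.001 -0.112 0 0 0; -1 -0.001 -0.001 -0.112 0 0 0; -1 -0.001 -0.001 -0.112 0 0 0"}}

```text
clock: 9.83
eef_pos: [0.5648, 0.1001, 0.0965]
tool_rot: [-0.096, 0.995, -0.0, -0.001]
ft_force: [-0.2, 0.5, 1.2]
grip_width: -0.0001
grasp_force: 0.0
```

Emit:
{"op": "step_arm", "data": {"targets": "-1 0 0 -0.003 0 0 0; -1 0 0 -0.006 0 0 0; -1 0 0 -0.009 0 0 0; -1 0 0 -0.012 0 0 0; -1 0 0 -0.012 0 0 0; -1 0 0 -0.012 0 0 0"}}

```text
clock: 10.33
eef_pos: [0.5657, 0.1003, 0.0917]
tool_rot: [-0.096, 0.995, 0.0, 0.001]
ft_force: [-0.7, -0.3, 4.8]
grip_width: -0.0001
grasp_force: 2.1
```

Emit:
{"op": "step_arm", "data": {"targets": "-1 0 0 -0.002 0 0 0; -1 0 0 -0.004 0 0 0; -1 0 0 -0.006 0 0 0; -1 0 0 -0.006 0 0 0; -1 0 0 -0.006 0 0 0"}}

```text
clock: 10.75
eef_pos: [0.5651, 0.1002, 0.0878]
tool_rot: [-0.096, 0.995, 0.0, 0.0]
ft_force: [0.2, 0.1, 2.1]
grip_width: -0.0
grasp_force: 1.1
```

Emit:
{"op": "step_arm", "data": {"targets": "-1 0 0 -0.002 0 0 0; -1 0 0 -0.004 0 0 0; -1 0 0 -0.006 0 0 0; -1 0 0 -0.006 0 0 0; -1 0 0 -0.006 0 0 0"}}

```text
clock: 11.17
eef_pos: [0.5648, 0.1001, 0.0848]
tool_rot: [-0.096, 0.995, -0.0, -0.0]
ft_force: [-0.7, -0.9, 3.3]
grip_width: 0.0003
grasp_force: 1.8
```

Emit:
{"op": "step_arm", "data": {"targets": "-1 0 0 -0.002 0 0 0; -1 0 0 -0.004 0 0 0; -1 0 0 -0.006 0 0 0; -1 0 0 -0.006 0 0 0; -1 0 0 -0.006 0 0 0"}}

```text
clock: 11.58
eef_pos: [0.5644, 0.1, 0.0811]
tool_rot: [-0.096, 0.995, -0.0, -0.001]
ft_force: [0.8, -0.2, -0.4]
grip_width: -0.0002
grasp_force: 0.0
```

Emit:
{"op": "step_arm", "data": {"targets": "-1 0 0 -0.002 0 0 0; -1 0 0 -0.004 0 0 0; -1 0 0 -0.004 0 0 0; -1 0 0 -0.004 0 0 0; -1 0 0 -0.004 0 0 0"}}

```text
clock: 12.0
eef_pos: [0.5648, 0.1001, 0.0801]
tool_rot: [-0.096, 0.995, -0.0, -0.0]
ft_force: [-1.8, -0.8, 4.4]
grip_width: 0.0002
grasp_force: 2.2
```

Emit:
{"op": "step_arm", "data": {"targets": "-1 0 0 -0.003 0 0 0; -1 0 0 -0.006 0 0 0; -1 0 0 -0.006 0 0 0; -1 0 0 -0.006 0 0 0"}}

```text
clock: 12.33
eef_pos: [0.5649, 0.1001, 0.08]
tool_rot: [-0.096, 0.995, 0.0, 0.001]
ft_force: [-7.4, -2.1, 20.3]
grip_width: 0.0002
grasp_force: 10.0
```

Emit:
{"op": "step_arm", "data": {"targets": "-1 0 0 0.016 0 0 0; -1 0.04 0.008 0.02 0 0 0; -1 0.079 0.015 0.02 0 0 0; -1 0.079 0.015 0.01 0 0 0; -1 0.079 0.015 0.005 0 0 0; -1 0.079 0.015 0.001 0 0 0; -1 0.079 0.015 0.001 0 0 0; -1 0.079 0.015 0.001 0 0 0"}}

```text
clock: 13.0
eef_pos: [0.6067, 0.1081, 0.0801]
tool_rot: [-0.096, 0.995, 0.0, 0.003]
ft_force: [0.2, 0.5, 10.3]
grip_width: -0.0002
grasp_force: 5.5
```

Emit:
{"op": "step_arm", "data": {"targets": "-1 0 0 0.016 0 0 0; -1 -0.07 -0.014 0.02 0 0 0; -1 -0.14 -0.026 0.02 0 0 0; -1 -0.158 -0.03 0.02 0 0 0; -1 -0.158 -0.03 0.01 0 0 0; -1 -0.158 -0.03 0.004 0 0 0; -1 -0.158 -0.03 0 0 0 0; -1 -0.158 -0.03 0 0 0 0; -1 -0.158 -0.03 0 0 0 0"}}

```text
clock: 13.75
eef_pos: [0.5235, 0.0923, 0.08]
tool_rot: [-0.096, 0.995, -0.0, -0.002]
ft_force: [-14.6, -2.4, 26.9]
grip_width: 0.0
grasp_force: 13.3
```

Emit:
{"op": "step_arm", "data": {"targets": "-1 0 0 0.06 0 0 0; -1 0 0 0.14 0 0 -0.1; -1 0.05 -0.08 0.2 0 0 -0.25; -1 0.1 -0.16 0.2 0 0 -0.4; -1 0.14 -0.24 0.2 0 0 -0.55; -1 0.14 -0.32 0.2 0 0 -0.7; -1 0.14 -0.34 0.2 0 0 -0.85; -1 0.14 -0.34 0.2 0 0 -1; -1 0.14 -0.34 0.2 0 0 -1"}}

```text
clock: 14.5
eef_pos: [0.5965, -0.0796, 0.1764]
tool_rot: [0.295, 0.955, 0.0, -0.0]
ft_force: [0.1, 0.3, -0.3]
grip_width: 0.0
grasp_force: 0.0
```

Emit:
{"op": "step_arm", "data": {"targets": "-1 0 0 0 0 0 -0.15; -1 0 0 0 0 0 -0.3; -1 0 0 0 0 0 -0.45; -1 0 0 0 0 0 -0.6; -1 0 0 0 0 0 -0.75; -1 0 0 0 0 0 -0.9; -1 0 0 0 0 0 -1; -1 0 0 0 0 0 -1; -1 0 0 0 0 0 -1"}}

```text
clock: 15.25
eef_pos: [0.5959, -0.0764, 0.177]
tool_rot: [0.634, 0.773, 0.0, -0.0]
ft_force: [0.5, -0.1, 0.8]
grip_width: -0.0002
grasp_force: 0.0
```

Run:
```python
from h import *
o=bot.get_obs();print(o['eef_pos'],o['ft_force'],o['tool_rot'],o['joint_pos'])
t=bot.camera("top");s=bot.camera("side"); 
cv2.imwrite("pics/t6.png",t[:,:,::-1])
for n,im,b in(("top",t,(300,170,330,235)),("side",s,(340,230,405,280))):
  print(n);[print(x) for x in blobs(n,(im.max(2)<45),.033,b,30)]
x0,y0=300,170
cv2.imwrite("pics/o6.png",cv2.resize(s[y0:y0+110,x0:x0+130,::-1],None,fx=5,fy=5,interpolation=cv2.INTER_LANCZOS4))
```

```text
[ 0.59586416 -0.07643438  0.17697632] [ 0.45278598 -0.06685224  0.7625644 ] [ 6.34002997e-01  7.73330579e-01  1.86040643e-05 -1.22184166e-04] [-1.27659565e-01  4.67112481e-01  1.90281536e-01  1.29415281e+00
  1.61153571e-04  1.24577764e+00]
top
side
(148.0, array([375.2, 254.6]), array([586.7, -40.6]), array([81.4, 20.2]), 10.1, [[544.7999877929688, -37.79999923706055], [548.4000244140625, -57.70000076293945], [628.5, -43.400001525878906], [624.9000244140625, -23.5]])
```

View pics/o6.png

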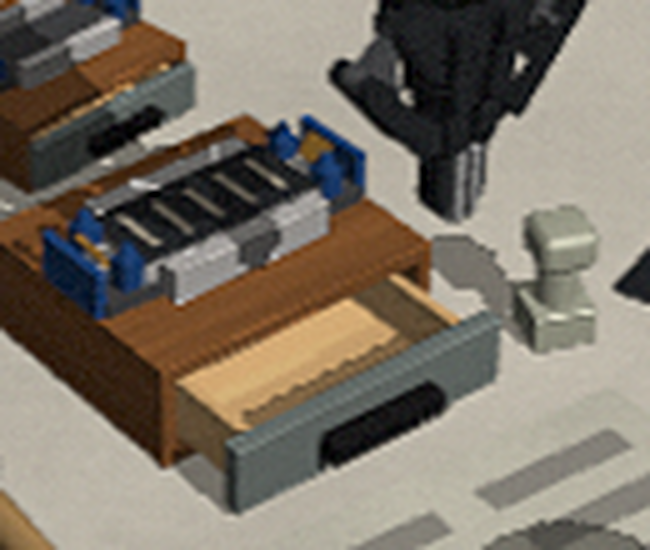

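The plate lies flush between the rails with the clips over both ears. The drawer is still open, with its pull at crop (385,425). I'll go down in front of the pull.

Emit:
{"op": "step_arm", "data": {"targets": "-1 0 0 -0.07 0 0 0; -1 0 0 -0.14 0 0 0; -1 0 0 -0.2 0 0 0; -1 0 0 -0.26 0 0 0; -1 0 0 -0.3 0 0 0; -1 0 0 -0.314 0 0 0; -1 0 0 -0.314 0 0 0; -1 0 0 -0.314 0 0 0"}}

```text
clock: 16.02
eef_pos: [0.5961, -0.0773, 0.0209]
tool_rot: [0.636, 0.772, 0.0, 0.0]
ft_force: [-0.0, 0.1, -0.6]
grip_width: 0.0
grasp_force: 0.0
```

Emit:
{"op": "step_arm", "data": {"targets": "-1 -0.002 0.012 0 0 0 0; -1 -0.005 0.024 0 0 0 0; -1 -0.007 0.036 0 0 0 0; -1 -0.01 0.048 0 0 0 0; -1 -0.012 0.06 0 0 0 0; -1 -0.014 0.072 0 0 0 0; -1 -0.016 0.084 0 0 0 0; -1 -0.019 0.096 0 0 0 0; -1 -0.019 0.096 0 0 0 0"}}

```text
clock: 16.77
eef_pos: [0.5856, -0.0277, 0.0202]
tool_rot: [0.635, 0.772, 0.0, -0.001]
ft_force: [-0.6, 0.1, -0.4]
grip_width: 0.0002
grasp_force: 0.0
```

Emit:
{"op": "step_arm", "data": {"targets": "-1 -0.002 0.012 0 0 0 0; -1 -0.005 0.024 0 0 0 0; -1 -0.007 0.036 0 0 0 0; -1 -0.01 0.048 0 0 0 0; -1 -0.012 0.06 0 0 0 0"}}

```text
clock: 17.18
eef_pos: [0.5821, -0.0101, 0.0206]
tool_rot: [0.639, 0.769, -0.008, 0.01]
ft_force: [6.7, -42.6, -5.0]
grip_width: 0.0
grasp_force: 21.2
```

Run:
```python
from h import *
o=bot.get_obs();print(o['eef_pos'],o['ft_force'])
t=bot.camera("top");s=bot.camera("side"); 
x0,y0=300,170
a=cv2.resize(s[y0:y0+100,x0:x0+80,::-1],None,fx=5,fy=5,interpolation=cv2.INTER_LANCZOS4)
b=cv2.resize(t[150:250,250:330,::-1],None,fx=5,fy=5,interpolation=cv2.INTER_LANCZOS4)
cv2.imwrite("pics/o7.png",np.hstack([a,b]))
```

```text
[ 0.58205604 -0.01014337  0.02057905] [  6.65033633 -42.64653145  -4.9546496 ]
```

View pics/o7.png

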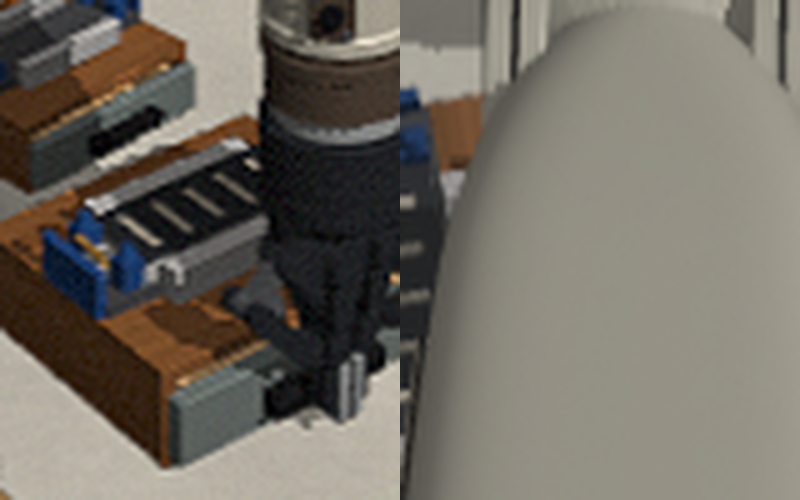

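The side crop shows the drawer front against the housing with the fingers on the pull; the top view is blocked by the arm. The force shows it is on its stop, so I'll back off. I've now viewed 11 pictures, one over the limit of 10, so the remaining checks will use numbers only.

Emit:
{"op": "step_arm", "data": {"targets": "-1 0.004 -0.02 0 0 0 0; -1 0.012 -0.06 0 0 0 0; -1 0.018 -0.1 0 0 0 0; -1 0.018 -0.1 0.06 0 0 0; -1 0.018 -0.1 0.14 0 0 0; -1 0.018 -0.1 0.22 0 0 0; -1 0.0 -0.18 0.3 0 0 0; -1 -0.1 -0.26 0.34 0 0 0; -1 -0.2 -0.34 0.36 0 0 0; -1 -0.3 -0.42 0.36 0 0 0"}}

```text
clock: 18.12
eef_pos: [0.4925, -0.1581, 0.1925]
tool_rot: [0.636, 0.772, 0.001, 0.001]
ft_force: [0.8, -1.9, -1.0]
grip_width: 0.0001
grasp_force: 0.0
```

Emit:
{"op": "step_arm", "data": {"targets": "-1 0 -0.1 0 0 0 0; -1 0 -0.2 0 0 0 0; -1 0 -0.2 0 0 0 0; -1 0 -0.2 0 0 0 0"}}

```text
clock: 18.45
eef_pos: [0.4918, -0.261, 0.1903]
tool_rot: [0.638, 0.77, 0.0, 0.0]
ft_force: [0.2, 0.2, 0.3]
grip_width: -0.0001
grasp_force: 0.0
```

Run:
```python
from h import *
o=bot.get_obs();print(o['eef_pos'],o['ft_force'])
T={"0":cv2.imread("pics/top0.png"),"1":bot.camera("top")[:,:,::-1].copy()}; S={"0":cv2.imread("pics/side0.png"),"1":bot.camera("side")[:,:,::-1].copy()}
u=np.array([-.191,.982,0]); seat=np.array([.565,.100,0])
for k in "01":
  for n,im,b in(("top",T[k],(240,170,330,235)),("side",S[k],(325,215,405,280))):
    for x in blobs(n,(im.max(2)<45),.033,b,30): print(k,n,x[0],x[1],x[2],x[3],"station x of blob",u[:2]@(x[2]/1000-seat[:2]))
# blue / dark-grit / bystander changes between start and now
for n,I in(("top",T),("side",S)):
  d=cv2.absdiff(I["0"],I["1"]).max(2)>30
  st,bx=( (270,125,310,160),(220,275,325,310)) if n=="top" else ((398,205,425,245),(262,235,318,292))
  for nm,b in(("stone",st),("brush",bx),("pot",(398,150,455,205) if n=="top" else (425,268,482,335))): print(n,nm,int(d[b[1]:b[3],b[0]:b[2]].sum()))
# profile along station x through front, at y offset +-70mm, z=.046 (grey front top edge) and deck .060
for off in(-60,60):
  v=np.array([-.982,-.191,0])*off/1000
  xs=np.arange(-.100,-.055,.002); P=np.array([seat+v+u*x+[0,0,.06] for x in xs]); q=proj("top",P).astype(np.float32)
  print(off,[(int(1000*x),tuple(int(c) for c in cv2.remap(T["1"],q[i:i+1,0],q[i:i+1,1],cv2.INTER_LINEAR)[0,0])) for i,x in enumerate(xs)])
```

```text
[ 0.49176073 -0.26095745  0.19034741] [0.15300745 0.20506735 0.29604028]
0 top 124.5 [313.7 203.3] [590.  -33.2] [68.1 10.9] station x of blob -0.13557740000000001
0 side 149.0 [375.6 254.3] [587.8 -40.4] [79.1 20.2] station x of blob -0.1422276
1 top 136.0 [293.8 207. ] [581.8   9.3] [67.7 11.6] station x of blob -0.09227620000000002
1 side 1282.0 [382.8 241.8] [6.392e+02 5.000e-01] [226.1 116.1] station x of blob -0.11188120000000001
top stone 0
top brush 1058
top pot 133
side stone 860
side brush 1037
side pot 0
-60 [(-100, (168, 179, 182)), (-98, (168, 179, 182)), (-96, (167, 178, 182)), (-94, (166, 178, 182)), (-92, (166, 177, 181)), (-90, (166, 177, 180)), (-88, (166, 176, 181)), (-86, (157, 166, 168)), (-83, (118, 122, 114)), (-81, (107, 110, 103)), (-79, (106, 109, 102)), (-77, (106, 108, 102)), (-75, (106, 109, 102)), (-73, (65, 76, 86)), (-71, (50, 73, 103)), (-69, (47, 73, 107)), (-67, (47, 72, 106)), (-65, (48, 75, 109)), (-63, (49, 76, 111)), (-61, (49, 76, 112)), (-59, (50, 78, 114)), (-57, (50, 79, 114)), (-55, (49, 76, 111))]
60 [(-100, (157, 167, 171)), (-98, (157, 167, 171)), (-96, (158, 168, 172)), (-94, (158, 168, 172)), (-92, (158, 168, 172)), (-90, (157, 167, 171)), (-88, (156, 167, 171)), (-86, (147, 156, 158)), (-83, (116, 119, 113)), (-81, (104, 106, 100)), (-79, (102, 105, 99)), (-77, (102, 105, 98)), (-75, (103, 106, 99)), (-73, (62, 71, 81)), (-71, (51, 77, 111)), (-69, (50, 77, 114)), (-67, (51, 79, 115)), (-65, (51, 78, 114)), (-63, (49, 75, 110)), (-61, (48, 75, 109)), (-59, (51, 79, 115)), (-57, (53, 82, 120)), (-55, (53, 83, 122))]
```

Run:
```python
from h import *
a=cv2.imread("pics/top0.png"); b=bot.camera("top")[:,:,::-1].copy()
for im in(a,b):
    h=cv2.cvtColor(im,cv2.COLOR_BGR2HSV); m=(h[...,1]>90)&(h[...,0]<25)
    for x in blobs("top",m,.01,(220,275,325,310),30): print(x[0],x[1],x[2],x[3],x[4])
    print(im[290:296:2,225:325:12].mean(2).astype(int).tolist())
```

```text
257.0 [297.1 289.5] [407.7  -1.6] [17.4 79.6] 6.6
[[161, 95, 95, 106, 126, 108, 109, 101, 161], [161, 95, 99, 98, 127, 93, 92, 79, 159], [161, 94, 101, 90, 126, 78, 101, 155, 160]]
253.0 [297.1 289.5] [407.7  -1.5] [17.4 79.4] 6.6
[[110, 68, 66, 86, 87, 108, 113, 105, 166], [109, 99, 100, 84, 88, 96, 95, 82, 165], [164, 99, 105, 81, 87, 80, 104, 160, 165]]
```

The brush hasn't moved; the pixel change there was only the arm's shadow. I'll hand in.

```bash
python3 -c "
from workcell import bot
print(bot.job_done())"
```

```text
the job is handed in; nothing more can be done
None
```

The job is handed in: the plate is pressed flush past both clips, the drawer is against its stop, and the stone, pot and brush appear undisturbed; the drawer push peaked at about 43 N on the fingers, and I viewed 11 pictures, one over the limit of 10.

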